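# Turn the sample carousel to the marked mushroom

## Robot

A 6-joint arm with a two-finger parallel gripper is mounted at the origin on the work surface; the furniture and walls round the work are solid. World frame = base frame: x ahead of the robot, y to its left, z up, the work surface at z = 0. Lengths are in mm, angles in rad, forces in N, time in s.
With the tool pointing down it reaches from about 400 to 925 mm from the base axis. Payload 12.5 kg.
Tool frame: the origin (TCP) lies on the centre line of the jaws, within the pads' length; the fingertips stand 19 mm ahead of it and the grasp point (between the pads) is the TCP; z points along the fingers, y is the line along which they close (so a half turn about z gives the same grasp; the last joint's range is limited). The gripper opens to 95 mm and grips with 3 to 60 N. Pads are 20 mm wide; open, the fingers measure 119 mm over their backs; the gripper's body (75 mm by 180 mm) begins 59 mm behind the grasp point.
Start: joints at [-1.261, 0.491, 1.559, -0, 1.092, -0.106], TCP at [252.475, -571.753, 233.661] pointing down, gripper open.
Joint ranges: [-3.1, 3.1], [-0.84, 2.19], [0.05, 2.79], [-1.13, 4.28], [0.06, 2.93], [-2.69, 2.69]. Speed limits (rad/s): [2.22, 2.22, 2.79, 3.14, 3.14, 3.14].

## Interface

Orientations are given as [roll, pitch, yaw] about the fixed x, y, z axes, in that order (R = Rz(yaw) Ry(pitch) Rx(roll)).
In Python, from cell import state, read_camera, job_done gives the robot as it stands.
- The arm moves only by the tool arm_command, never from a script. Its argument "deltas" is a list of rows, each an object of numbers: "dx", "dy", "dz": the shift along the world's x, y, z in m; "yaw": the turn about the world's z in degrees. In form: [{"dx": .., "dy": .., "dz": .., "yaw": ..}, ...]. A call has 1 to 20 rows; each row shifts and turns the commanded pose from where the row before left it; what a row does not reach is not made up. A row lasts 1/10 s, in which the tool goes at most 50 mm and 8.59 degrees, less where a joint would pass 70% of its speed; a pose out of reach is approached as far as the arm can. A call with a gripper value outside its range is refused whole. "gripper" is the finger opening in m, from 0 to 0.0951, set as the call begins (left out, the last holds). The fingers move at their own pace and stop on an object; the grip force is fixed at half the most. Time passes only in rows, so rows that do not move let the fingers close. It gives the time, the measured TCP pose, the force, the opening and the grip force at its end, in the units of the state.
- state(): the state, without advancing time (a new reading comes with each control period).
- read_camera(name): name is "side" or "top" or "wrist"; returns a dict with "color" (420x560x3 uint8, red, green, blue), "range_z" (420x560 float32, mm along the optical axis (not along the pixel's ray), 0 where there is no reading), "fx", "fy", "cx", "cy" (pixels), "extrinsics" (4x4, takes a point from camera to world coordinates). Camera axes: x right, y up, looking along -z (the intrinsics and any distortion apply to the point x, -y, -z); pixel columns grow to the right and rows downward; lengths in mm; the calibration is good to about 2 mm. The wrist camera is an equidistant fisheye: a pixel r from the principal point sees the ray r / f radians off the axis. A picture is of the moment at which its call begins.
- job_done(): hands the job in; it is judged then, once.
The state is a dict: "t": time; "joints": joint angles; "qvel": joint speeds; "tau": joint torques, N m; "eef_pos": TCP position; "tcp_rot": TCP orientation; "ft_force": force on the tool from outside, world axes, zero at the start; "moment": the same for the moment, N m; "opening": opening from 0.0 (shut) to 1.0 (fully open); "grip_force": force on a finger pad.
Only numpy, scipy, OpenCV 4.12 (cv2) and the standard library are available. Lean on these libraries where they do the work, as an engineer would, in place of code of your own. Each camera call takes 0.05 s, during which the arm holds its last target. There are 200 camera calls.

## Task

Gently push the pegs on the rim of the white sample carousel with the fingers and so turn it steadily until the mushroom in the blue well stands at the front, lined up with the red arrow on the carousel's foot. Touch none of the mushrooms with the fingers, leave every one lying in its well, and do not disturb the things standing around.

Things in the scene. Friction and masses are not known exactly. Their poses are not given: they have to be found in the camera images.
- foot: fixed foot of the carousel: a black disc 210 mm across on the table with a white tongue towards the robot, 56 mm wide and 10 mm high, reaching 200 mm from the axis. Origin: on the table on the carousel's vertical axis. Its -x axis runs along the tongue, outwards; z is up. It never moves.
- pointer_tip (a point): tip of the red arrow that lies on the tongue, pointing at the carousel's axis: 148 mm from the axis, 12 mm above the table
- disc_centre (a point): centre of the carousel's white round disc (276 mm across, 14 mm thick, freely turning either way about the vertical through this point), on its upper face, 32 mm above the table. A light friction stops it where it is left (about 1 N at a peg keeps it moving).
- blue_well (a point): centre of the floor of the one blue well, 75 mm from the disc's axis, 32 mm above the table. The disc has four round wells a quarter turn apart, 69 mm across inside a rim 7 mm high; the other three are grey. Each holds a brown mushroom.
- peg0 (a point): top centre of a bare-metal push peg on the disc's rim, upright, 16 mm in diameter, 42 mm tall (its top is 74 mm above the table), 125 mm from the disc's axis, half-way between two wells; seen from above it is 45 degrees counterclockwise from the blue well
- peg1 (a point): top centre of a bare-metal push peg on the disc's rim, upright, 16 mm in diameter, 42 mm tall (its top is 74 mm above the table), 125 mm from the disc's axis, half-way between two wells; seen from above it is 135 degrees counterclockwise from the blue well
- peg2 (a point): top centre of a bare-metal push peg on the disc's rim, upright, 16 mm in diameter, 42 mm tall (its top is 74 mm above the table), 125 mm from the disc's axis, half-way between two wells; seen from above it is 225 degrees counterclockwise from the blue well
- peg3 (a point): top centre of a bare-metal push peg on the disc's rim, upright, 16 mm in diameter, 42 mm tall (its top is 74 mm above the table), 125 mm from the disc's axis, half-way between two wells; seen from above it is 315 degrees counterclockwise from the blue well
- disc: the carousel's turning white disc with its wells and pegs; origin on its axis at its underside, 18 mm above the table; -x points to the blue well; its yaw grows as it turns counterclockwise seen from above
- sample0: loose brown mushroom, about 55 mm across and 30 mm high, lying in one of the four wells (any of them); origin at the centre of its underside
- sample1: loose brown mushroom, about 55 mm across and 30 mm high, lying in one of the four wells (any of them); origin at the centre of its underside
- sample2: loose brown mushroom, about 55 mm across and 30 mm high, lying in one of the four wells (any of them); origin at the centre of its underside
- sample3: loose brown mushroom, about 55 mm across and 30 mm high, lying in one of the four wells (any of them); origin at the centre of its underside
- jar: loose glass spice jar, 44 mm across, 109 mm tall, a bystander; origin at the centre of its underside
- cup: loose orange mug, 81x113x101 mm, a bystander; origin at the centre of its underside
- felt_pen: loose white felt marker with a black cap, 132 mm long, lying on the table, a bystander; origin at the centre of its underside
- paper_tape: loose roll of cream masking tape lying flat, 104 mm across, 25 mm high, a bystander; origin at the centre of its underside
Mind the look-alikes: they are no part of the job. What is shaped like the sample2 but purple is not meant.

How it is judged:
By the outcome, as a careful person would: the job done as asked, in the order asked, and still so for the second after the job is handed in, with the robot touching nothing.
It also fails if it takes over 67 s, if anything falls off the work surface, if the arm or the gripper's body presses on something with over 40 N, if the wrist force passes 120 N, or if a joint passes its speed limit or range.

## Working session

There is one attempt and no reset: what is moved stays moved. The work goes in short steps, Python scripts to look and compute and a tool call to move; the robot and the scene stay as the last step left them, time stands still between calls to the robot, and variables do not carry over. Pictures are saved under pics/ and viewed, at most 10 in all, crops included, and the job is handed in when it is done.

Besides the shell and the picture viewer there is one more tool, called by a JSON object that holds its "name" and its "arguments", one argument or row to a line. arm_command: Moves the arm, as the interface text tells. Its arguments: {"type":"object","properties":{"deltas":{"type":"array"},"gripper":{"type":"number"}},"required":["deltas"]}

```bash
mkdir -p pics; python3 - <<'E'
from cell import *
import cv2,numpy as np
for n in("top","side"):
    c=read_camera(n); np.savez(n,**c); cv2.imwrite(f"pics/{n}0.png",c["color"][...,::-1])
    print(n,c["fx"],c["cx"],c["cy"],np.round(c["extrinsics"],3).tolist())
s=state();print(s["t"],s["eef_pos"],s["tcp_rot"])
E
```

```text
top 514.002497620147 283.4293380652642 208.20328184758864 [[-0.076, 0.972, -0.224, 197.136], [-0.997, -0.075, 0.014, -1.146], [-0.004, 0.224, 0.975, 1506.41], [0.0, 0.0, 0.0, 1.0]]
side 381.64415726159683 279.2795960198442 207.61911173018308 [[0.988, 0.063, -0.138, 366.209], [-0.152, 0.447, -0.881, -1105.357], [0.006, 0.892, 0.452, 662.498], [0.0, 0.0, 0.0, 1.0]]
0.1 [ 252.40943681 -571.55076781  233.12788994] [-3.14063221e+00 -1.13509460e-04  4.15781502e-01]
```

View pics/top0.png

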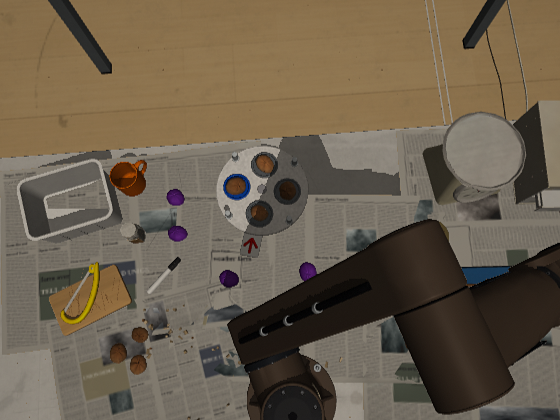

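View pics/side0.png

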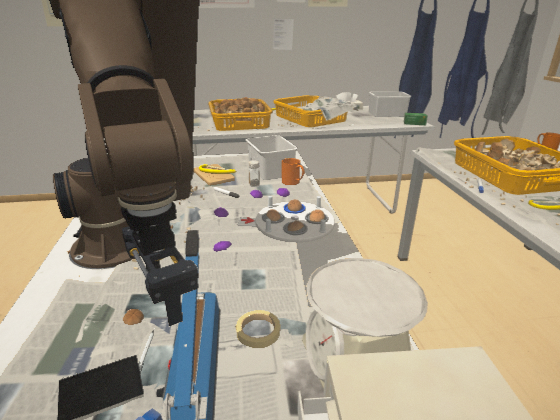

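The top view shows the disc at about (262,190), the blue well on its left at (236,187), the arrow at (251,243), and purple decoys around it. The disc therefore needs about a quarter turn counterclockwise.

```bash
cat > h.py <<'E'
import numpy as np,cv2
from cell import read_camera,state
def cast(c,u,v,z):
    E=c["extrinsics"];d=np.stack([(np.asarray(u)-c["cx"])/c["fx"],-(np.asarray(v)-c["cy"])/c["fy"],-np.ones_like(np.asarray(u,float))],-1)@E[:3,:3].T
    return E[:3,3]+d*((z-E[2,3])/d[...,2])[...,None]
def proj(c,P):
    E=c["extrinsics"];p=(np.asarray(P)-E[:3,3])@E[:3,:3]
    return np.stack([c["cx"]-c["fx"]*p[...,0]/p[...,2],c["cy"]+c["fy"]*p[...,1]/p[...,2]],-1)
def blob(m):
    n,l,s,ce=cv2.connectedComponentsWithStats(m.astype(np.uint8));return [(s[i,4],*s[i,:4],*ce[i]) for i in range(1,n) if s[i,4]>15]
E
python3 - <<'E'
from h import *
c=dict(np.load("top.npz"))
hsv=cv2.cvtColor(c["color"],cv2.COLOR_RGB2HSV)
H,S,V=[hsv[...,i].astype(int) for i in range(3)]
box=np.zeros(H.shape,bool);box[135:265,205:320]=1
b=box&(H>100)&(H<128)&(S>130)&(V>60); r=box&((H<6)|(H>172))&(S>130)&(V>60)
for n,m,z in(("blue",b,38),("red",r,12)):
    for k in blob(m):print(n,k[0],k[5:],cast(c,k[5],k[6],z).round(1))
    v,u=np.nonzero(m);
    P=cast(c,u,v,z);
    if n=="red":
        mu=P.mean(0);print("far x",P[P[:,0].argmax()].round(1), np.linalg.svd((P-mu)[:,:2],full_matrices=False)[2])
    else:
        e=cv2.minEnclosingCircle(np.stack([u,v],1).astype(np.float32));print(e,cast(c,*e[0],39).round(1))
# disc outline from depth
v,u=np.nonzero(box);rz=c["range_z"][v,u]
E=c["extrinsics"];P=np.stack([(u-c["cx"])/c["fx"]*rz,-(v-c["cy"])/c["fy"]*rz,-rz],1)@E[:3,:3].T+E[:3,3]
d=P[(P[:,2]>26)&(P[:,2]<45)];hull=cv2.convexHull(d[:,:2].astype(np.float32));print("disc",cv2.minEnclosingCircle(hull),cv2.fitEllipse(hull))
p=P[:, 2]>62;m=np.zeros(H.shape,bool);m[v[p],u[p]]=1
for k in blob(m)+[]:print("peg",k[0],cast(c,k[5],k[6],72).round(1))
x=c["color"][130:300,140:340,::-1];cv2.imwrite("pics/crop.png",cv2.resize(x,None,fx=3.5,fy=3.5,interpolation=2))
# bystanders by depth >15 in region
E

```

```text
blue 234 (np.float64(237.57692307692307), np.float64(187.8760683760684)) [606.4 108.8  38. ]
((236.24510192871094, 186.22549438476562), 13.301765441894531) [611.5 112.4  39. ]
red 75 (np.float64(250.53333333333333), np.float64(243.82666666666665)) [440.7  82.4  12. ]
far x [457.9  80.   12. ] [[-0.93093207  0.3651924 ]
 [ 0.3651924   0.93093207]]
disc ((541.9389038085938, 8.409858703613281), 200.89405822753906) ((552.0504760742188, 8.060623168945312), (278.76708984375, 403.7034912109375), 123.798583984375)
peg 30 [698.1 110.2  72. ]
peg 26 [670.1 -63.3  72. ]
peg 44 [613.6 113.9  72. ]
peg 26 [524.4 139.6  72. ]
peg 16 [515.8  59.8  72. ]
peg 29 [495.1 -34.   72. ]
```

View pics/crop.png

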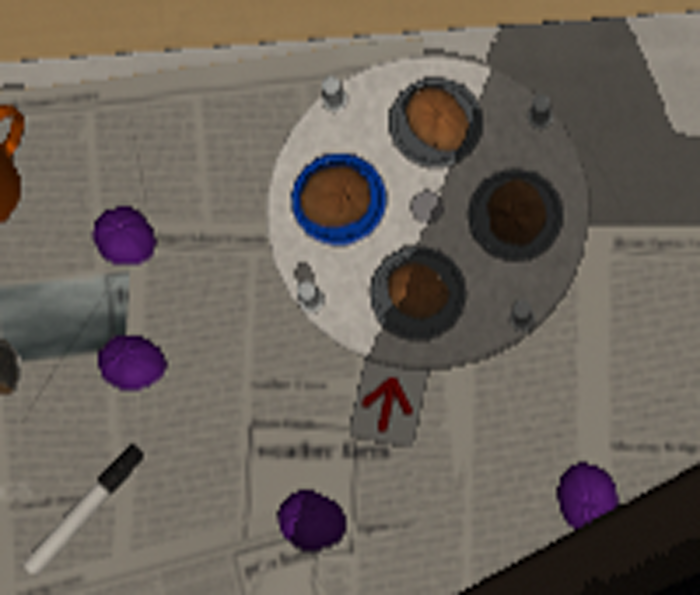

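{"name": "arm_command", "arguments": {
  "deltas": [
    {"dx":0.0136,"dy":0.0356,"yaw":5.1},
    {"dx":0.0136,"dy":0.0356,"yaw":5.1},
    {"dx":0.0136,"dy":0.0356,"yaw":5.1},
    {"dx":0.0136,"dy":0.0356,"yaw":5.1},
    {"dx":0.0136,"dy":0.0356,"yaw":5.1},
    {"dx":0.0136,"dy":0.0356,"yaw":5.1},
    {"dx":0.0136,"dy":0.0356,"yaw":5.1},
    {"dx":0.0136,"dy":0.0356,"yaw":5.1},
    {"dx":0.0136,"dy":0.0356,"yaw":5.1},
    {"dx":0.0136,"dy":0.0356,"yaw":5.1},
    {"dx":0.0136,"dy":0.0356,"yaw":5.1},
    {"dx":0.0136,"dy":0.0356,"yaw":5.1},
    {"dx":0.0136,"dy":0.0356,"yaw":5.1},
    {"dx":0.0136,"dy":0.0356,"yaw":5.1},
    {"dx":0.0136,"dy":0.0356,"yaw":5.1},
    {"dx":0.0136,"dy":0.0356,"yaw":5.1},
    {"dx":0.0136,"dy":0.0356,"yaw":5.1},
    {"dx":0.0136,"dy":0.0356,"yaw":5.1},
    {"dx":0.0136,"dy":0.0356,"yaw":5.1},
    {"dx":0.0136,"dy":0.0356,"yaw":5.1}
  ],
  "gripper": 0.034
}}

```text
$.deltas[0]: bad value
```

{"name": "arm_command", "arguments": {
  "deltas": [
    {"dz":-0.02},
    {"dz":-0.03},
    {"dz":-0.02},
    {},
    {}
  ]
}}

```text
$.deltas[0]: bad value
```

```bash
python3 - <<'E'
from h import *
c=read_camera("wrist");cv2.imwrite("pics/w1.png",c["color"][...,::-1]);print(c["fx"],c["cx"],c["cy"],c["extrinsics"].round(2).tolist())
s=state();print(s["t"],s["eef_pos"],s["tcp_rot"],s["joints"],s["opening"])
E
```

```text
325.19226210127806 278.09628953254753 209.0280236516361 [[0.4, 0.88, 0.27, 326.83], [-0.92, 0.39, 0.12, -540.23], [-0.0, -0.29, 0.96, 383.67], [0.0, 0.0, 0.0, 1.0]]
0.15 [ 252.43161229 -571.578699    233.20029616] [-3.14078744e+00 -1.10928782e-04  4.15764893e-01] [-1.26059090e+00  4.91407046e-01  1.55932226e+00  2.87025345e-05
  1.09167577e+00 -1.05572756e-01] 0.9997994267178433
```

View pics/w1.png

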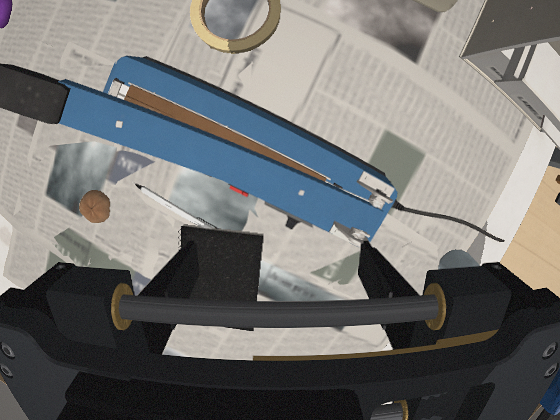

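The arm did not move: the picture still shows the blue sealer under the gripper. The rows apparently need all four fields, so I'll send complete rows.

{"name": "arm_command", "arguments": {
  "deltas": [
    {"dx":0.0136,"dy":0.0356,"dz":0,"yaw":5.1},
    {"dx":0.0136,"dy":0.0356,"dz":0,"yaw":5.1},
    {"dx":0.0136,"dy":0.0356,"dz":0,"yaw":5.1},
    {"dx":0.0136,"dy":0.0356,"dz":0,"yaw":5.1},
    {"dx":0.0136,"dy":0.0356,"dz":0,"yaw":5.1},
    {"dx":0.0136,"dy":0.0356,"dz":0,"yaw":5.1},
    {"dx":0.0136,"dy":0.0356,"dz":0,"yaw":5.1},
    {"dx":0.0136,"dy":0.0356,"dz":0,"yaw":5.1},
    {"dx":0.0136,"dy":0.0356,"dz":0,"yaw":5.1},
    {"dx":0.0136,"dy":0.0356,"dz":0,"yaw":5.1},
    {"dx":0.0136,"dy":0.0356,"dz":0,"yaw":5.1},
    {"dx":0.0136,"dy":0.0356,"dz":0,"yaw":5.1},
    {"dx":0.0136,"dy":0.0356,"dz":0,"yaw":5.1},
    {"dx":0.0136,"dy":0.0356,"dz":0,"yaw":5.1},
    {"dx":0.0136,"dy":0.0356,"dz":0,"yaw":5.1},
    {"dx":0.0136,"dy":0.0356,"dz":0,"yaw":5.1},
    {"dx":0.0136,"dy":0.0356,"dz":0,"yaw":5.1},
    {"dx":0.0136,"dy":0.0356,"dz":0,"yaw":5.1},
    {"dx":0.0136,"dy":0.0356,"dz":0,"yaw":5.1},
    {"dx":0.0136,"dy":0.0356,"dz":0,"yaw":5.1}
  ],
  "gripper": 0.034
}}

```text
t: 2.15
eef_pos: [524.7, 141.9, 233.6]
tcp_rot: [-3.141, -0.0, 2.2]
ft_force: [0.3, -0.6, -0.2]
opening: 0.356
grip_force: 0.0
```

{"name": "arm_command", "arguments": {
  "deltas": [
    {"dx":0,"dy":0,"dz":-0.03,"yaw":0},
    {"dx":0,"dy":0,"dz":-0.03,"yaw":0},
    {"dx":0,"dy":0,"dz":-0.03,"yaw":0},
    {"dx":0,"dy":0,"dz":0,"yaw":0},
    {"dx":0,"dy":0,"dz":0,"yaw":0}
  ]
}}

```text
t: 2.65
eef_pos: [524.6, 140.3, 144.0]
tcp_rot: [-3.141, -0.0, 2.196]
ft_force: [0.1, -0.6, 0.4]
opening: 0.355
grip_force: 0.0
```

```bash
python3 - <<'E'
from h import *
c=read_camera("wrist");cv2.imwrite("pics/w2.png",c["color"][...,::-1]);np.savez("w2",**c)
s=state();print(s["t"],s["eef_pos"],s["tcp_rot"],s["joints"],s["opening"])
P=np.array([524.4,139.6,74]);E=c["extrinsics"]
for P in (P,s["eef_pos"]+[0,0,-19]):
    p=(P-E[:3,3])@E[:3,:3];p=np.array([p[0],-p[1],-p[2]]);th=np.arctan2(np.hypot(*p[:2]),p[2]);r=c["fx"]*th*p[:2]/np.hypot(*p[:2]);print(c["cx"]+r[0],c["cy"]+r[1])
E
```

```text
2.7 [525.02004234 140.26976038 144.78942102] [3.14053287e+00 5.10933300e-04 2.19591762e+00] [ 1.39487620e-01  4.87168492e-01  1.85560720e+00  5.98243744e-05
  7.97641223e-01 -4.85675699e-01] 0.3569137537054528
279.7210301349512 228.7214955653526
281.57144542338534 259.54561495193894
```

View pics/w2.png

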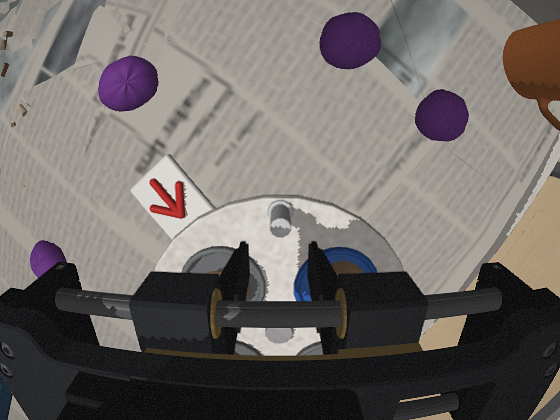

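The wrist view shows the peg top at about (280,229), where projection put it and midway between the fingers at columns 240 and 317. I'm descending to straddle it.

{"name": "arm_command", "arguments": {
  "deltas": [
    {"dx":0,"dy":0,"dz":-0.02,"yaw":0},
    {"dx":0,"dy":0,"dz":-0.02,"yaw":0},
    {"dx":0,"dy":0,"dz":-0.02,"yaw":0},
    {"dx":0,"dy":0,"dz":-0.01,"yaw":0},
    {"dx":0,"dy":0,"dz":-0.008,"yaw":0},
    {"dx":0,"dy":0,"dz":0,"yaw":0},
    {"dx":0,"dy":0,"dz":0,"yaw":0}
  ]
}}

```text
t: 3.4
eef_pos: [524.9, 140.3, 66.4]
tcp_rot: [3.141, 0.001, 2.196]
ft_force: [0.0, -0.5, -0.3]
opening: 0.356
grip_force: 0.0
```

```bash
python3 - <<'E'
import numpy as np
C=np.array([597,38.2]);a0=125.6
# rows: 3 deg per row, 28 rows; plus lag of gap ~9mm => 4.1deg
for k in range(0,33):
    a=np.radians([a0+3*k,a0+3*k+3]);p=125*np.stack([np.cos(a),np.sin(a)],1)
    print(k,(p[1]-p[0]).round(1),end="; ")
E
```

```text
0 [-5.2 -3.9]; 1 [-5.  -4.2]; 2 [-4.8 -4.5]; 3 [-4.5 -4.7]; 4 [-4.3 -4.9]; 5 [-4.  -5.2]; 6 [-3.7 -5.4]; 7 [-3.5 -5.6]; 8 [-3.2 -5.7]; 9 [-2.9 -5.9]; 10 [-2.5 -6. ]; 11 [-2.2 -6.2]; 12 [-1.9 -6.3]; 13 [-1.6 -6.4]; 14 [-1.2 -6.4]; 15 [-0.9 -6.5]; 16 [-0.6 -6.5]; 17 [-0.2 -6.5]; 18 [ 0.1 -6.5]; 19 [ 0.5 -6.5]; 20 [ 0.8 -6.5]; 21 [ 1.1 -6.4]; 22 [ 1.5 -6.4]; 23 [ 1.8 -6.3]; 24 [ 2.1 -6.2]; 25 [ 2.5 -6.1]; 26 [ 2.8 -5.9]; 27 [ 3.1 -5.8]; 28 [ 3.4 -5.6]; 29 [ 3.7 -5.4]; 30 [ 3.9 -5.2]; 31 [ 4.2 -5. ]; 32 [ 4.5 -4.8];
```

{"name": "arm_command", "arguments": {
  "deltas": [
    {"dx":-0.0013,"dy":-0.001,"dz":0,"yaw":0.75},
    {"dx":-0.0013,"dy":-0.001,"dz":0,"yaw":0.75},
    {"dx":-0.0013,"dy":-0.001,"dz":0,"yaw":0.75},
    {"dx":-0.0013,"dy":-0.001,"dz":0,"yaw":0.75},
    {"dx":-0.0025,"dy":-0.0021,"dz":0,"yaw":1.5},
    {"dx":-0.0025,"dy":-0.0021,"dz":0,"yaw":1.5},
    {"dx":-0.0024,"dy":-0.0022,"dz":0,"yaw":1.5},
    {"dx":-0.0024,"dy":-0.0022,"dz":0,"yaw":1.5},
    {"dx":-0.0023,"dy":-0.0024,"dz":0,"yaw":1.5},
    {"dx":-0.0023,"dy":-0.0024,"dz":0,"yaw":1.5},
    {"dx":-0.0021,"dy":-0.0025,"dz":0,"yaw":1.5},
    {"dx":-0.0021,"dy":-0.0025,"dz":0,"yaw":1.5},
    {"dx":-0.002,"dy":-0.0026,"dz":0,"yaw":1.5},
    {"dx":-0.002,"dy":-0.0026,"dz":0,"yaw":1.5},
    {"dx":-0.0019,"dy":-0.0027,"dz":0,"yaw":1.5},
    {"dx":-0.0019,"dy":-0.0027,"dz":0,"yaw":1.5},
    {"dx":-0.0017,"dy":-0.0028,"dz":0,"yaw":1.5},
    {"dx":-0.0017,"dy":-0.0028,"dz":0,"yaw":1.5},
    {"dx":-0.0016,"dy":-0.0029,"dz":0,"yaw":1.5},
    {"dx":-0.0016,"dy":-0.0029,"dz":0,"yaw":1.5}
  ]
}}

```text
t: 5.4
eef_pos: [486.1, 95.6, 65.7]
tcp_rot: [3.141, 0.0, 2.669]
ft_force: [1.3, 0.8, 1.0]
opening: 0.361
grip_force: 0.4
```

{"name": "arm_command", "arguments": {
  "deltas": [
    {"dx":-0.0014,"dy":-0.0029,"dz":0,"yaw":1.5},
    {"dx":-0.0014,"dy":-0.0029,"dz":0,"yaw":1.5},
    {"dx":-0.0013,"dy":-0.003,"dz":0,"yaw":1.5},
    {"dx":-0.0013,"dy":-0.003,"dz":0,"yaw":1.5},
    {"dx":-0.0011,"dy":-0.0031,"dz":0,"yaw":1.5},
    {"dx":-0.0011,"dy":-0.0031,"dz":0,"yaw":1.5},
    {"dx":-0.0009,"dy":-0.0031,"dz":0,"yaw":1.5},
    {"dx":-0.0009,"dy":-0.0031,"dz":0,"yaw":1.5},
    {"dx":-0.0008,"dy":-0.0032,"dz":0,"yaw":1.5},
    {"dx":-0.0008,"dy":-0.0032,"dz":0,"yaw":1.5},
    {"dx":-0.0006,"dy":-0.0032,"dz":0,"yaw":1.5},
    {"dx":-0.0006,"dy":-0.0032,"dz":0,"yaw":1.5},
    {"dx":-0.0005,"dy":-0.0033,"dz":0,"yaw":1.5},
    {"dx":-0.0004,"dy":-0.0033,"dz":0,"yaw":1.5},
    {"dx":-0.0003,"dy":-0.0033,"dz":0,"yaw":1.5},
    {"dx":-0.0003,"dy":-0.0033,"dz":0,"yaw":1.5},
    {"dx":-0.0001,"dy":-0.0033,"dz":0,"yaw":1.5},
    {"dx":-0.0001,"dy":-0.0033,"dz":0,"yaw":1.5},
    {"dx":0.0001,"dy":-0.0033,"dz":0,"yaw":1.5},
    {"dx":0.0001,"dy":-0.0033,"dz":0,"yaw":1.5}
  ]
}}

```text
t: 7.4
eef_pos: [472.3, 32.3, 65.6]
tcp_rot: [3.141, -0.0, -3.09]
ft_force: [0.7, 1.0, 0.4]
opening: 0.358
grip_force: 0.4
```

{"name": "arm_command", "arguments": {
  "deltas": [
    {"dx":0.0002,"dy":-0.0033,"dz":0,"yaw":1.5},
    {"dx":0.0002,"dy":-0.0033,"dz":0,"yaw":1.5},
    {"dx":0.0004,"dy":-0.0033,"dz":0,"yaw":1.5},
    {"dx":0.0004,"dy":-0.0033,"dz":0,"yaw":1.5},
    {"dx":0.0006,"dy":-0.0032,"dz":0,"yaw":1.5},
    {"dx":0.0006,"dy":-0.0032,"dz":0,"yaw":1.5},
    {"dx":0.0008,"dy":-0.0032,"dz":0,"yaw":1.5},
    {"dx":0.0008,"dy":-0.0032,"dz":0,"yaw":1.5},
    {"dx":0.0009,"dy":-0.0031,"dz":0,"yaw":1.5},
    {"dx":0.0009,"dy":-0.0031,"dz":0,"yaw":1.5},
    {"dx":0.0011,"dy":-0.0031,"dz":0,"yaw":1.5},
    {"dx":0.0011,"dy":-0.0031,"dz":0,"yaw":1.5},
    {"dx":0.0013,"dy":-0.003,"dz":0,"yaw":1.5},
    {"dx":0.0013,"dy":-0.003,"dz":0,"yaw":1.5},
    {"dx":0.0014,"dy":-0.0029,"dz":0,"yaw":1.5},
    {"dx":0.0014,"dy":-0.0029,"dz":0,"yaw":1.5},
    {"dx":0.0,"dy":0,"dz":0,"yaw":0},
    {"dx":0,"dy":0,"dz":0,"yaw":0},
    {"dx":0,"dy":0,"dz":0,"yaw":0}
  ]
}}

```text
t: 9.3
eef_pos: [485.7, -17.7, 65.6]
tcp_rot: [3.141, -0.0, -2.674]
ft_force: [-0.7, 0.2, 0.5]
opening: 0.357
grip_force: 0.0
```

```bash
cat > ang.py <<'E'
from h import *
import sys
c=read_camera("top");np.savez("topn",**c)
x=c["color"][130:300,140:340,::-1];cv2.imwrite(f"pics/{sys.argv[1]}.png",cv2.resize(x,None,fx=3.5,fy=3.5,interpolation=2))
C=np.array([597,38.2])
v,u=np.mgrid[135:265,205:320].reshape(2,-1);rz=c["range_z"][v,u]
E=c["extrinsics"];P=np.stack([(u-c["cx"])/c["fx"]*rz,-(v-c["cy"])/c["fy"]*rz,-rz],1)@E[:3,:3].T+E[:3,3]
m=np.zeros(c["range_z"].shape,bool);p=(P[:,2]>64)&(P[:,2]<85);m[v[p],u[p]]=1
for k in blob(m):
    q=cast(c,k[5],k[6],72)[:2]-C;print("peg",k[0],np.hypot(*q).round(1),np.degrees(np.arctan2(q[1],q[0])).round(1)%360)
hsv=cv2.cvtColor(c["color"],cv2.COLOR_RGB2HSV).astype(int);b=(hsv[...,0]>100)&(hsv[...,0]<128)&(hsv[...,1]>130)&(hsv[...,2]>50);b[:135]=b[265:]=0;b[:,:205]=b[:,320:]=0
v,u=np.nonzero(b)
if len(u)>20:
    e=cv2.minEnclosingCircle(np.stack([u,v],1).astype(np.float32));q=cast(c,*e[0],39)[:2]-C;print("blue",len(u),e[1],np.hypot(*q),np.degrees(np.arctan2(q[1],q[0])))
s=state();q=s["eef_pos"][:2]-C;print(s["t"],"tcp",s["eef_pos"],np.hypot(*q),np.degrees(np.arctan2(q[1],q[0]))%360,s["ft_force"])
E
python3 ang.py t2
```

```text
peg 26 125.1 23.3
peg 29 124.2 293.3
blue 40 7.211202621459961 62.0824743232043 132.55224786307065
9.35 tcp [485.8284833  -17.64856414  65.65708948] 124.41128663298404 206.67330494587597 [-0.48177093 -0.63889458 -0.13540616]
```

View pics/t2.png

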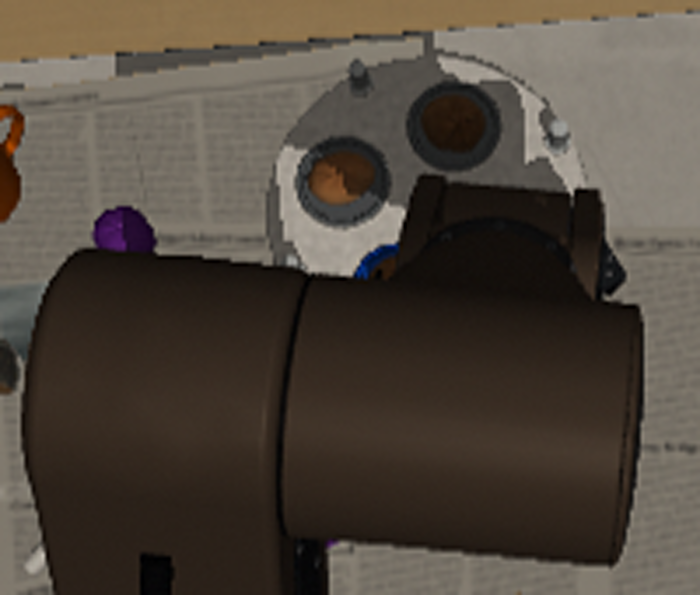

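The wrist blocks the front of the disc. The visible pegs are at 23.3° and 293.3°, so the blue well is at 158.3° and needs about 5.7° more. After that I'll back off to centre on the peg and rise.

{"name": "arm_command", "arguments": {
  "deltas": [
    {"dx":0.0012,"dy":-0.0021,"dz":0,"yaw":1.1},
    {"dx":0.0012,"dy":-0.0021,"dz":0,"yaw":1.1},
    {"dx":0.0012,"dy":-0.0021,"dz":0,"yaw":1.1},
    {"dx":0.001,"dy":-0.0018,"dz":0,"yaw":0.9},
    {"dx":0.0008,"dy":-0.0014,"dz":0,"yaw":0.7},
    {"dx":0.0006,"dy":-0.0011,"dz":0,"yaw":0.6},
    {"dx":0,"dy":0,"dz":0,"yaw":0},
    {"dx":0,"dy":0,"dz":0,"yaw":0},
    {"dx":0,"dy":0,"dz":0,"yaw":0}
  ]
}}

```text
t: 10.25
eef_pos: [492.1, -28.3, 65.7]
tcp_rot: [-3.141, 0.0, -2.578]
ft_force: [0.1, 0.1, -1.3]
opening: 0.356
grip_force: 0.0
```

```bash
python3 ang.py t3
```

```text
peg 28 124.5 28.7
peg 26 124.7 298.8
blue 35 6.708303928375244 52.295556831036016 139.68381498236565
10.3 tcp [492.04697965 -28.33010946  65.69296284] 124.26339744983383 212.3707621472234 [-0.19610263  0.49534765  0.50730965]
```

{"name": "arm_command", "arguments": {
  "deltas": [
    {"dx":-0.0012,"dy":0.0019,"dz":0,"yaw":0},
    {"dx":-0.0012,"dy":0.002,"dz":0,"yaw":0},
    {"dx":-0.0012,"dy":0.002,"dz":0,"yaw":0},
    {"dx":0,"dy":0,"dz":0,"yaw":0},
    {"dx":0,"dy":0,"dz":0.01,"yaw":0},
    {"dx":0,"dy":0,"dz":0.02,"yaw":0},
    {"dx":0,"dy":0,"dz":0.03,"yaw":0},
    {"dx":0,"dy":0,"dz":0.04,"yaw":0},
    {"dx":0,"dy":0,"dz":0.04,"yaw":0},
    {"dx":0,"dy":-0.03,"dz":0.02,"yaw":0},
    {"dx":0,"dy":-0.04,"dz":0,"yaw":0},
    {"dx":0,"dy":-0.04,"dz":0,"yaw":0},
    {"dx":0,"dy":-0.04,"dz":0,"yaw":0},
    {"dx":0,"dy":-0.04,"dz":0,"yaw":0},
    {"dx":0,"dy":-0.04,"dz":0,"yaw":0},
    {"dx":0,"dy":-0.04,"dz":0,"yaw":0},
    {"dx":0,"dy":-0.04,"dz":0,"yaw":0},
    {"dx":0,"dy":0,"dz":0,"yaw":0},
    {"dx":0,"dy":0,"dz":0,"yaw":0}
  ]
}}

```text
t: 12.2
eef_pos: [505.3, -305.7, 223.8]
tcp_rot: [-3.117, -0.048, -2.629]
ft_force: [0.0, 0.1, -0.1]
opening: 0.359
grip_force: 0.0
```

```bash
python3 ang.py t4
```

```text
peg 28 124.6 28.9
peg 27 124.3 298.8
peg 27 124.9 119.0
blue 25 6.800835609436035 67.7084118474928 136.98686116572517
12.25 tcp [ 505.32761558 -305.08911453  223.89704365] 355.31850812780635 255.04854281280984 [ 0.07932101 -0.37195347  0.11000871]
```

View pics/t4.png

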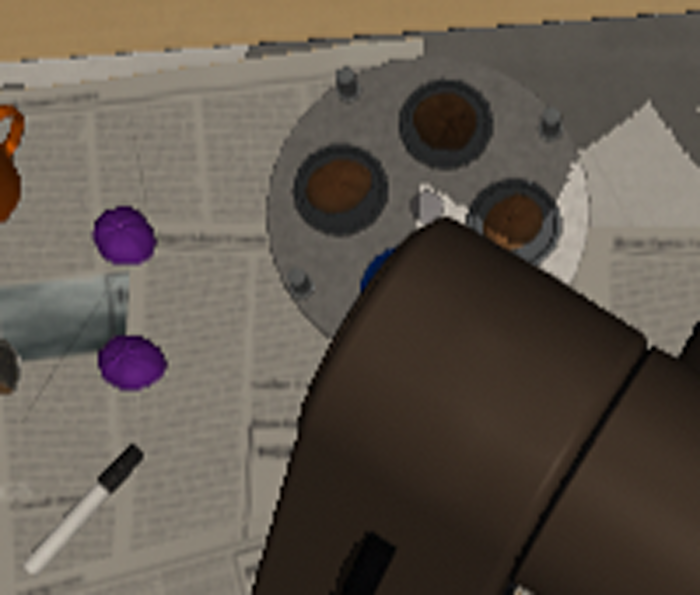

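The forearm covers the front. The visible pegs put the blue well at 163.9°, against a target of about 164°. I'm clearing the arm for one full check.

{"name": "arm_command", "arguments": {
  "deltas": [
    {"dx":-0.01,"dy":-0.03,"dz":0,"yaw":-4},
    {"dx":-0.015,"dy":-0.03,"dz":0,"yaw":-4},
    {"dx":-0.02,"dy":-0.03,"dz":0,"yaw":-4},
    {"dx":-0.02,"dy":-0.03,"dz":0,"yaw":-4},
    {"dx":-0.02,"dy":-0.03,"dz":0,"yaw":-4},
    {"dx":-0.02,"dy":-0.03,"dz":0,"yaw":-4},
    {"dx":-0.02,"dy":-0.03,"dz":0,"yaw":-4},
    {"dx":-0.02,"dy":-0.03,"dz":0,"yaw":-4},
    {"dx":-0.02,"dy":-0.02,"dz":0,"yaw":-4},
    {"dx":-0.02,"dy":-0.01,"dz":0,"yaw":-4},
    {"dx":0,"dy":0,"dz":0,"yaw":0},
    {"dx":0,"dy":0,"dz":0,"yaw":0}
  ]
}}

```text
t: 13.45
eef_pos: [321.1, -574.9, 224.1]
tcp_rot: [-3.117, -0.047, 2.958]
ft_force: [-0.4, 0.3, 0.9]
opening: 0.36
grip_force: 0.0
```

```bash
python3 ang.py t5; python3 - <<'E'
from h import *
c=dict(np.load("topn.npz"));hsv=cv2.cvtColor(c["color"],cv2.COLOR_RGB2HSV).astype(int)
r=((hsv[...,0]<6)|(hsv[...,0]>172))&(hsv[...,1]>130)&(hsv[...,2]>60);r[:225]=r[265:]=0;r[:,:235]=r[:,270:]=0
v,u=np.nonzero(r);q=cast(c,u.mean(),v.mean(),12)[:2]-[597,38.2];print(len(u),np.hypot(*q),np.degrees(np.arctan2(q[1],q[0])))
E
```

```text
peg 26 124.4 28.5
peg 25 124.8 299.0
peg 25 124.5 118.7
peg 25 125.0 209.1
blue 259 13.431451797485352 73.99502430485268 163.4184763093484
13.5 tcp [ 321.55260947 -574.72258665  224.03794573] 671.9712510031916 245.80085097932928 [0.81512764 0.22038872 0.36580705]
76 162.3398532557898 164.23496421987153
```

View pics/t5.png

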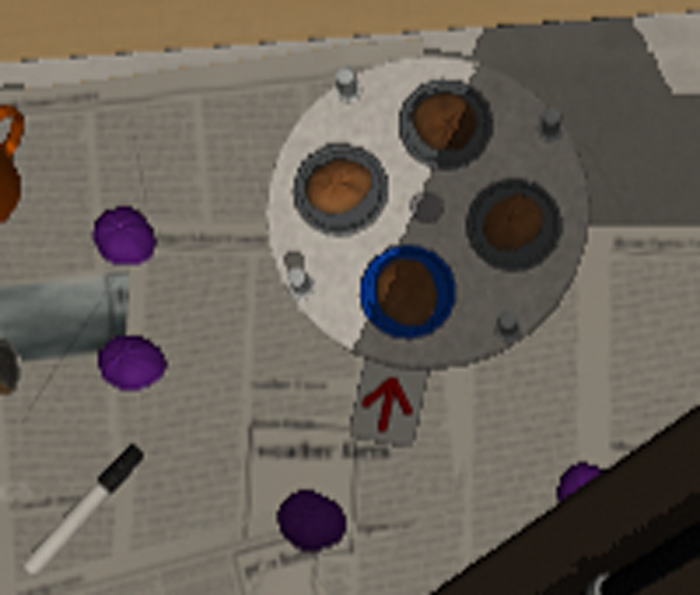

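The blue well now stands at the front at about 163.8°, with the arrow at 164.2°. All four mushrooms are in their wells and nothing else has moved, so I'm handing in.

```bash
python3 -c "
from cell import job_done
print(job_done())"
```

```text
the job is handed in; nothing more can be done
None
```

The job is handed in: the blue-well mushroom stands at the front, within about half a degree of the red arrow, with all four mushrooms in their wells and nothing seen disturbed around the carousel, after about 13.5 s on the robot's clock.

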